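# Line up the specimen pots for the courier

### The job

An empty white-lidded specimen pot is blocking the red tray: lift it out and stand it in the round blue dish. Then stand each filled pot upright in the middle of the tray that matches its lid, in order of urgency: red first, then yellow, then green. Set the pots down rather than dropping them, do not tip them, and leave the brown bottle and the tape roll where they are.

Things in the scene. Friction and masses are not known exactly. Their poses are not given: they have to be found in the camera images.
- white_pot: loose screw-cap specimen pot with a white lid, empty, about 30 g, at the start standing in the red tray, roughly in the middle. Overall 64 mm high: clear round body 42 mm across and 50 mm high, round lid 46 mm across on the top 14 mm (grip it across the lid from above). Origin: centre of the underside; z up when upright.
- red_pot: loose screw-cap specimen pot with a red lid, holding a brownish-red sample, about 60 g. Overall 64 mm high: clear round body 42 mm across and 50 mm high, round lid 46 mm across on the top 14 mm (grip it across the lid from above). Origin: centre of the underside; z up when upright.
- yellow_pot: loose screw-cap specimen pot with a yellow lid, holding a tan sample, about 60 g. Overall 64 mm high: clear round body 42 mm across and 50 mm high, round lid 46 mm across on the top 14 mm (grip it across the lid from above). Origin: centre of the underside; z up when upright.
- green_pot: loose screw-cap specimen pot with a green lid, holding a pale sample, about 60 g. Overall 64 mm high: clear round body 42 mm across and 50 mm high, round lid 46 mm across on the top 14 mm (grip it across the lid from above). Origin: centre of the underside; z up when upright.
- red_tray: shallow square red plastic tray, fixed to the table, 74 mm outside, 66 mm inside, walls 4 mm thick and 14 mm high, inner floor 4 mm above the table. Origin: centre of its underside, on the table; x and y along its sides, z up.
- yellow_tray: shallow square yellow plastic tray, fixed to the table, 74 mm outside, 66 mm inside, walls 4 mm thick and 14 mm high, inner floor 4 mm above the table. Origin: centre of its underside, on the table; x and y along its sides, z up.
- green_tray: shallow square green plastic tray, fixed to the table, 74 mm outside, 66 mm inside, walls 4 mm thick and 14 mm high, inner floor 4 mm above the table. Origin: centre of its underside, on the table; x and y along its sides, z up.
- blue_dish: round shallow blue plastic dish, fixed to the table, 100 mm across at the rim, about 86 mm across its inner floor, 16 mm high, inner floor 4 mm above the table. Origin: centre of its underside, on the table; z up.
- brown_bottle: loose small brown glass bottle with a black cap, 34 mm across, 75 mm high; a bystander to be left alone. Origin: centre of its underside. Pots, trays, dish, bottle and roll stand mixed in any arrangement on the steel table top, neighbours at least 105 mm apart centre to centre; nothing else stands among them and nothing there is taller than 75 mm.
- tape_roll: loose white roll of tape lying flat, 60 mm across, 38 mm hole, 25 mm high; a bystander to be left alone. Origin: centre of its underside. Equipment stands along the far edge (100 mm high or less, from 0.74 m ahead) and the two sides (up to 240 mm high, more than 0.4 m to the side).
There are look-alikes about, which are no part of the job. Leave any pink or purple look-alike of the white_pot alone.

How it is judged:
On the way, in this order (a step that is already met when the one before it is completed fails the run):
1. the empty white-lidded pot stands released in the blue dish (horizontal distance between white_pot and blue_dish below 0.028 m and z of white_pot in the frame of blue_dish below 0.008 m and contact force between the fingers and white_pot below 0.2 N and linear speed of white_pot below 0.03 m/s and angle between white_pot's own z axis and vertical below 0.08 rad), for 0.2 s.
2. the red-lidded pot stands released in the red tray (horizontal distance between red_pot and red_tray below 0.015 m and z of red_pot in the frame of red_tray below 0.008 m and contact force between the fingers and red_pot below 0.2 N and linear speed of red_pot below 0.03 m/s and angle between red_pot's own z axis and vertical below 0.08 rad), for 0.2 s.
3. the yellow-lidded pot stands released in the yellow tray (horizontal distance between yellow_pot and yellow_tray below 0.015 m and z of yellow_pot in the frame of yellow_tray below 0.008 m and contact force between the fingers and yellow_pot below 0.2 N and linear speed of yellow_pot below 0.03 m/s and angle between yellow_pot's own z axis and vertical below 0.08 rad), for 0.2 s.
4. the green-lidded pot stands released in the green tray (horizontal distance between green_pot and green_tray below 0.015 m and z of green_pot in the frame of green_tray below 0.008 m and contact force between the fingers and green_pot below 0.2 N and linear speed of green_pot below 0.03 m/s and angle between green_pot's own z axis and vertical below 0.08 rad), for 0.2 s.
At the end, for the whole second after the job is handed in: The white-lidded pot stands upright on the floor of the blue dish (within 28 mm of its centre) and the red, yellow and green pots stand upright on the floor of the tray of their own colour (within 15 mm of its centre), all within 0.08 rad of vertical, at rest and released (all of step 1 and all of step 2 and all of step 3 and all of step 4); the robot touches nothing.
It fails at once if a pot is tipped by more than about 40 degrees (angle between any of white_pot, red_pot, yellow_pot, green_pot's own z axis and vertical above 0.7 rad).
It fails at once if a pot is let fall (moves faster than 0.5 m/s while the fingers do not hold it; a drop of more than about 13 mm) ((linear speed of white_pot above 0.5 m/s and contact force between the fingers and white_pot below 0.05 N) or (linear speed of red_pot above 0.5 m/s and contact force between the fingers and red_pot below 0.05 N) or (linear speed of yellow_pot above 0.5 m/s and contact force between the fingers and yellow_pot below 0.05 N) or (linear speed of green_pot above 0.5 m/s and contact force between the fingers and green_pot below 0.05 N)).
It fails at once if the brown bottle or the tape roll is shifted by more than 15 mm (distance of any of brown_bottle, tape_roll from where it was at the start of the episode above 0.015 m).
It also fails if it takes over 115 s, if anything falls off the work surface, if the arm or the gripper's body presses on something with over 40 N, if the wrist force passes 120 N, or if a joint passes its speed limit or range.

### The arm

A 6-joint arm with a two-finger parallel gripper is mounted at the origin on the work surface. World frame = base frame: x ahead of the robot, y to its left, z up, the work surface at z = 0. Lengths are in m, angles in rad, forces in N, time in s.
With the tool pointing down it reaches from about 0.275 to 0.875 m from the base axis. Payload 12.5 kg.
Tool frame: the origin (TCP) lies at the very end of the fingers, on their centre line; the grasp point (between the pads) lies 19 mm behind it; z points along the fingers, y is the line along which they close (so a half turn about z gives the same grasp; the last joint's range is limited). The gripper opens to 85 mm and grips with 20 to 120 N. Pads are 22 mm wide; open, the fingers measure 114 mm over their backs; the gripper's body (76 mm by 85 mm) begins 54 mm behind the grasp point. The pads swing forward as they close: fully open they stand 13 mm farther back than shut.
Start: joints at [1.232, 0.351, 1.652, -0, 1.139, -0.085], TCP at [0.138, 0.532, 0.231] pointing down, gripper open.
Joint ranges: [-2.75, 2.75], [-0.79, 2.1], [0.01, 2.65], [-1.57, 4.71], [0.07, 3.14], [-2.87, 2.87]. Speed limits (rad/s): [2.22, 2.22, 2.79, 3.14, 3.14, 3.14].

### API

Orientations are given as a 3x3 rotation matrix whose columns are the frame's x, y, z axes.
In Python, from bench import manip gives the robot as it stands. Calls block until the motion is done:
- manip.move_ptp(position, orientation): joint-space move of the TCP to a pose.
- manip.move_l(position, attitude=None, max_speed=0.15): straight line of the TCP; attitude=None keeps the orientation; max_speed is the mean speed in m/s.
- manip.move_j(angles): joint-space move.
- manip.set_gripper(opening, effort=None): opening from 0.0 (shut) to 1.0 (fully open); effort is the grip in N (None keeps the last); returns when the fingers have stopped.
- manip.dwell(seconds).
- manip.inverse_kinematics(position, orientation): joint angles nearest the present ones, or None.
- manip.grab_frame(name): name is "scene" or "side" or "wrist"; returns (picture, depth): 400x640x3 uint8, red, green, blue; 400x640 float32, m along the optical axis (not along the pixel's ray), 0 where there is no reading.
- manip.get_calibration(name): a dict with "camera_matrix" (3x3 intrinsics, pixels), "R" (3x3) and "t" (3): a world point X has camera coordinates R X + t. Camera axes: x right, y down, z forward; pixel columns grow to the right and rows downward; lengths in m; the calibration is good to about 2 mm. A picture is of the moment at which its call begins: read the wrist's pose just before it. get_calibration takes no time and is no camera call; for the wrist camera it gives the pose at the moment of the call.
A pose or a line that the arm cannot do raises manip.Unreachable and nothing moves.
- manip.sign_off(): hands the job in; it is judged then, once.
Trained networks look in the newest picture that a camera, given by its name, has taken for a name from the list of things; names that differ only in an ending like _2 or _b are one class to them, and where a whole thing is asked for, a point or a joint stands for the part that bears it (a point fixed in the world has none). Each returns a list of dicts, best first, with "confidence" (0 to 1); they miss things now and then, are a little off and sometimes report something else, mostly with a low value. They report only what shows in the picture. A call takes as long as a camera call. They do not tell look-alikes from the thing itself.
- manip.look_for(camera, name): "at" ([x, y, z] in m, in world coordinates, good to about 4 mm: the middle of the surface that is visible of it).
Readings, each from a call of its own:
- manip.current_time(): time.
- manip.current_qpos(): joint angles.
- manip.current_joint_vel(): joint speeds.
- manip.current_joint_torque(): joint torques, N m.
- manip.current_ee_pos(): TCP position.
- manip.current_tcp_rot(): TCP orientation.
- manip.current_force(): force on the tool from outside, world axes, zero at the start.
- manip.current_ft_torque(): the same for the moment, N m.
- manip.current_grip_width(): opening from 0.0 (shut) to 1.0 (fully open).
- manip.current_grip_force(): force on a finger pad.
Only numpy, scipy, OpenCV 4.12 (cv2) and the standard library are available. Lean on these libraries where they do the work, as an engineer would, in place of code of your own. Each camera call takes 0.05 s, during which the arm holds its last target. There are 200 camera calls.

## Working session

There is one attempt and no reset: what is moved stays moved. The work goes in short steps, each a Python script; the robot and the scene stay as the last script left them, time stands still between calls to the robot, and variables do not carry over. Pictures are saved under pics/ and viewed, at most 14 in all, crops included, and the job is handed in when it is done.

```bash
mkdir -p pics; python3 - <<'E'
from bench import manip
import cv2,numpy as np
for c in("scene","side"):
    p,d=manip.grab_frame(c); cv2.imwrite(f"pics/{c}0.png",p[:,:,::-1]); np.save(f"{c}0.npy",d)
    for n in "white_pot red_pot yellow_pot green_pot red_tray yellow_tray green_tray blue_dish brown_bottle tape_roll".split():
        k=manip.get_calibration(c);o=[]
        for r in manip.look_for(c,n)[:5]:
            q=k["camera_matrix"]@(k["R"]@np.array(r["at"])+k["t"]);o.append((np.round(r["at"],3).tolist(),round(r["confidence"],2),(q[:2]/q[2]).astype(int).tolist()))
        print(c,n,o)
print(manip.current_tcp_rot().round(2).tolist() if hasattr(manip.current_tcp_rot(),'round') else manip.current_tcp_rot(),manip.current_time())
E
```

```text
scene white_pot [([0.479, 0.022, 0.066], 0.92, [329, 188]), ([0.366, -0.012, 0.058], 0.83, [360, 161]), ([0.36, 0.075, 0.06], 0.58, [384, 184])]
scene red_pot [([0.467, -0.27, 0.052], 0.92, [275, 114])]
scene yellow_pot [([0.624, 0.022, 0.062], 0.7, [274, 217])]
scene green_pot [([0.64, -0.145, 0.056], 0.84, [236, 170])]
scene red_tray [([0.469, 0.027, 0.005], 0.93, [333, 202])]
scene yellow_tray [([0.638, -0.298, 0.007], 0.89, [216, 143]), ([0.465, 0.133, 0.004], 0.71, [359, 234]), ([0.468, -0.269, 0.055], 0.22, [275, 114])]
scene green_tray [([0.468, -0.154, 0.005], 0.6, [297, 154]), ([0.467, -0.268, 0.051], 0.6, [276, 115])]
scene blue_dish [([0.467, 0.134, 0.003], 0.98, [358, 235]), ([0.475, 0.023, 0.07], 0.52, [331, 187])]
scene brown_bottle [([0.635, 0.162, 0.046], 0.89, [302, 273])]
scene tape_roll [([0.628, 0.286, 0.028], 0.88, [336, 325]), ([0.468, -0.269, 0.055], 0.29, [275, 114])]
side white_pot [([0.363, -0.037, 0.056], 0.95, [250, 209]), ([0.466, -0.005, 0.057], 0.7, [294, 191]), ([0.351, 0.051, 0.057], 0.63, [239, 184]), ([0.555, -0.086, 0.05], 0.57, [342, 209])]
side red_pot [([0.458, -0.299, 0.07], 0.72, [329, 295]), ([0.618, -0.009, 0.049], 0.7, [358, 183])]
side yellow_pot [([0.62, -0.008, 0.05], 0.82, [358, 183])]
side green_pot [([0.634, -0.17, 0.054], 0.6, [393, 228])]
side red_tray [([0.449, -0.002, 0.008], 0.87, [287, 207])]
side yellow_tray [([0.635, -0.297, 0.002], 0.81, [418, 294])]
side green_tray [([0.466, -0.16, 0.007], 0.77, [312, 257])]
side blue_dish [([0.467, 0.141, 0.001], 0.9, [282, 172])]
side brown_bottle [([0.624, 0.139, 0.04], 0.63, [340, 151])]
side tape_roll [([0.626, 0.274, 0.018], 0.71, [326, 132])]
[[-0.97, 0.25, 0.0], [0.25, 0.97, 0.0], [-0.0, 0.0, -1.0]] 1.1
```

View pics/scene0.png

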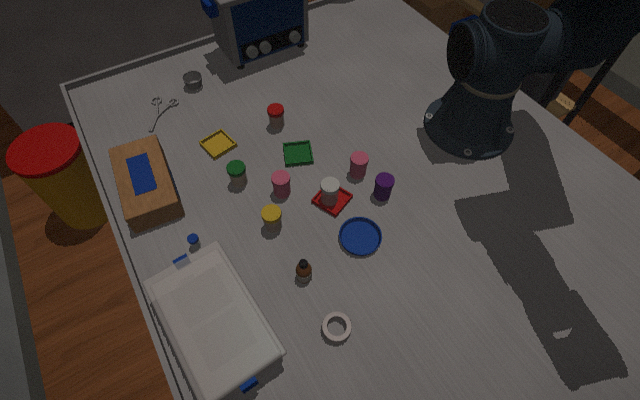

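View pics/side0.png

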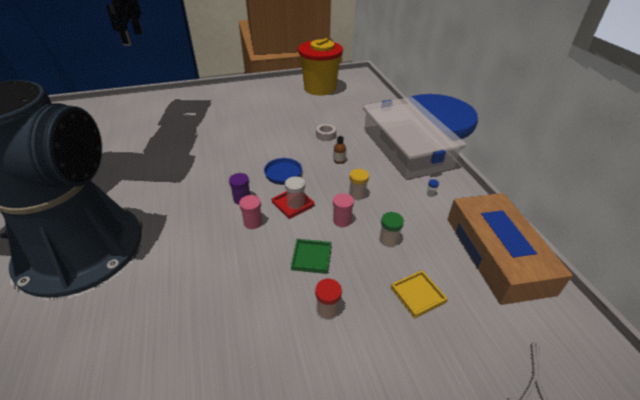

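The scene view shows four candidates for the white pot. These are white (330,188) in the red tray, pink (359,163), pink (281,183) and purple (384,186). Only the one at (330,188) has a white lid and stands in the red tray, and the side view agrees at (295,190). Next I'll take overhead wrist views for precise measurement.

```bash
python3 - <<'E'
from bench import manip
import cv2,numpy as np
R=np.array([[-1,0,0],[0,1,0],[0,0,-1.]]);  # check variants
ok=None
for x in(.45,.5):
  for z in(.5,.45,.4):
    for s in(1,-1):
      for y in (0.05,-0.15):
        Q=R@np.diag([s,s,1]);j=manip.inverse_kinematics([x,y,z],Q);print(x,y,z,s,None if j is None else np.round(j,2))
print(manip.current_tcp_rot(),manip.get_calibration("wrist"),manip.current_ee_pos())
s=cv2.imread("pics/scene0.png")[130:230,240:410];cv2.imwrite("pics/crop0.png",cv2.resize(s,None,fx=4,fy=4,interpolation=cv2.INTER_CUBIC))
E
```

```text
0.45 0.05 0.5 1 [ 0.01  0.02  1.41 -0.    1.71 -1.56]
0.45 -0.15 0.5 1 [-0.42  0.07  1.37 -0.    1.71 -1.99]
0.45 0.05 0.5 -1 [ 0.01  0.02  1.41 -0.    1.71  1.58]
0.45 -0.15 0.5 -1 [-0.42  0.07  1.37 -0.    1.71  1.15]
0.45 0.05 0.45 1 [ 0.01  0.02  1.52 -0.    1.59 -1.56]
0.45 -0.15 0.45 1 [-0.42  0.07  1.48 -0.    1.6  -1.99]
0.45 0.05 0.45 -1 [ 0.01  0.02  1.52 -0.    1.59  1.58]
0.45 -0.15 0.45 -1 [-0.42  0.07  1.48 -0.    1.6   1.15]
0.45 0.05 0.4 1 [ 0.01  0.04  1.63 -0.    1.48 -1.56]
0.45 -0.15 0.4 1 [-0.42  0.08  1.58 -0.    1.48 -1.99]
0.45 0.05 0.4 -1 [ 0.01  0.04  1.63 -0.    1.48  1.58]
0.45 -0.15 0.4 -1 [-0.42  0.08  1.58 -0.    1.48  1.15]
0.5 0.05 0.5 1 [ 0.01  0.13  1.3  -0.    1.72 -1.56]
0.5 -0.15 0.5 1 [-0.38  0.17  1.25 -0.    1.72 -1.95]
0.5 0.05 0.5 -1 [ 0.01  0.13  1.3  -0.    1.72  1.58]
0.5 -0.15 0.5 -1 [-0.38  0.17  1.25 -0.    1.72  1.19]
0.5 0.05 0.45 1 [ 0.01  0.13  1.41 -0.    1.6  -1.56]
0.5 -0.15 0.45 1 [-0.38  0.17  1.37 -0.    1.61 -1.95]
0.5 0.05 0.45 -1 [ 0.01  0.13  1.41 -0.    1.6   1.58]
0.5 -0.15 0.45 -1 [-0.38  0.17  1.37 -0.    1.61  1.19]
0.5 0.05 0.4 1 [ 0.01  0.14  1.51 -0.    1.49 -1.56]
0.5 -0.15 0.4 1 [-0.38  0.18  1.47 -0.    1.5  -1.95]
0.5 0.05 0.4 -1 [ 0.01  0.14  1.51 -0.    1.49  1.58]
0.5 -0.15 0.4 -1 [-0.38  0.18  1.47 -0.    1.5   1.19]
[[-9.67971392e-01  2.51060516e-01  4.22737127e-05]
 [ 2.51060518e-01  9.67971392e-01  2.80569819e-05]
 [-3.38757441e-05  3.77716160e-05 -9.99999999e-01]] {'camera_matrix': array([[310.15607963,   0.        , 315.79771804],
       [  0.        , 310.15607963, 197.53450303],
       [  0.        ,   0.        ,   1.        ]]), 'R': array([[ 2.49775017e-01,  9.68303731e-01, -5.70210432e-04],
       [ 9.29374157e-01, -2.39567711e-01,  2.80839790e-01],
       [ 2.71801612e-01, -7.06767022e-02, -9.59754493e-01]]), 't': array([-0.54855645, -0.03655436,  0.37956327])} [0.13807062 0.53239257 0.23130417]
```

View pics/crop0.png

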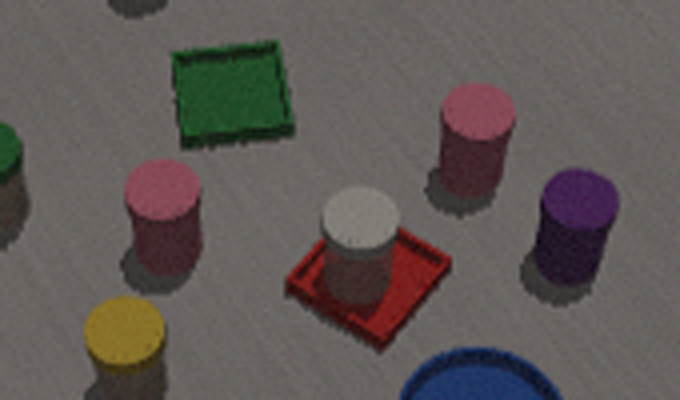

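The enlarged crop confirms it. The pot with the white lid stands in the red tray, and the other three are pink or purple.

```bash
cat > h.py <<'E'
from bench import manip
import cv2,numpy as np
HUE={"red":[(0,8),(174,180)],"yellow":[(18,34)],"green":[(48,85)],"blue":[(100,125)]}
def R(a=0): # tool down, closing axis at angle a from world y
    c,s=np.cos(a),np.sin(a); return np.array([[c,-s,0],[s,c,0],[0,0,1]])@np.diag([-1,1,-1.])
def shot(name,cam="wrist"):
    k=manip.get_calibration(cam);p,d=manip.grab_frame(cam);cv2.imwrite(f"pics/{name}.png",p[:,:,::-1])
    v,u=np.mgrid[:400,:640];K=k["camera_matrix"]
    P=np.stack([(u-K[0,2])/K[0,0]*d,(v-K[1,2])/K[1,1]*d,d],-1)
    W=(P-k["t"])@k["R"];W[d==0]=np.nan
    return p,W,k
def comps(m,W):
    n,l,st,_=cv2.connectedComponentsWithStats(m.astype(np.uint8))
    for i in range(1,n):
        if st[i,4]>40:
            q=W[l==i]; yield q[:,:2].astype(np.float32),q[:,2],st[i]
def measure(p,W):
    h=cv2.cvtColor(p,cv2.COLOR_RGB2HSV).astype(int);z=np.nan_to_num(W[...,2],nan=-1);x=np.nan_to_num(W[...,0]);y=np.nan_to_num(W[...,1])
    ws=(x>.25)&(x<.73)&(abs(y)<.4)
    col={c:sum(((h[...,0]>=a)&(h[...,0]<=b)) for a,b in r).astype(bool)&(h[...,1]>110)&ws for c,r in HUE.items()}
    col["white"]=(h[...,1]<45)&ws
    for c,m in col.items():
        for q,zz,st in comps(m&(z>.056)&(z<.08),W):
            (cx,cy),r=cv2.minEnclosingCircle(q);print(c,"lid",np.round([cx,cy,r,np.median(zz)],4),"mean",q.mean(0).round(4),st[:4])
        if c!="white":
          for q,zz,st in comps(m&(z>-.006)&(z<.03),W):
            (cx,cy),s,a=cv2.minAreaRect(q);print(c,"tray",np.round([cx,cy,*s,a,np.median(zz)],4),"mean",q.mean(0).round(4),st[:4])
E
python3 - <<'E'
from h import *
for i,pos in enumerate([[.42,-.08,.45],[.42,.05,.45]]):
    manip.move_ptp(pos,R());manip.dwell(.3)
    p,W,k=shot(f"w{i}");print(k["R"].round(2).tolist());measure(p,W)
print(manip.current_time())
E
```

```text
[[-0.0, 1.0, -0.0], [0.96, 0.0, 0.28], [0.28, 0.0, -0.96]]
red lid [ 0.4606 -0.2835  0.0232  0.0645] mean [ 0.4594 -0.2822] [187 161  27  27]
red lid [ 0.5575 -0.0717  0.0222  0.0644] mean [ 0.5552 -0.066 ] [316 214  17  24]
red tray [4.65100e-01 1.40000e-02 7.94000e-02 7.68000e-02 2.23434e+01 5.00000e-03] mean [0.4539 0.0109] [340 145  50  50]
yellow lid [0.6229 0.004  0.0232 0.0643] mean [0.6211 0.0037] [349 247  24  23]
yellow tray [ 6.3600e-01 -2.9800e-01  8.1300e-02  7.4700e-02  1.0599e+01  5.1000e-03] mean [ 0.6215 -0.2973] [188 231  45  36]
green lid [ 0.6356 -0.1553  0.0225  0.0643] mean [ 0.6339 -0.1541] [266 253  23  23]
green tray [ 4.63200e-01 -1.56800e-01  7.23000e-02  7.25000e-02  6.75566e+01
  4.60000e-03] mean [ 0.4639 -0.1579] [252 146  48  48]
blue tray [0.4657 0.1361 0.0949 0.0981 0.9782 0.0045] mean [0.4665 0.1397] [405 147  52  50]
white lid [0.4697 0.0082 0.0229 0.0685] mean [0.4689 0.0086] [355 167  26  26]
[[0.0, 1.0, -0.0], [0.96, 0.0, 0.28], [0.28, -0.0, -0.96]]
red lid [ 0.4601 -0.2838  0.0236  0.0645] mean [ 0.4597 -0.2813] [112 162  29  26]
red tray [4.65000e-01 1.34000e-02 7.79000e-02 7.44000e-02 2.23377e+01 5.00000e-03] mean [0.4521 0.0166] [272 145  51  42]
red tray [ 5.42400e-01 -6.51000e-02  3.01000e-02  6.70000e-03  6.71621e+01
  1.86000e-02] mean [ 0.5412 -0.0647] [249 207  17   8]
yellow lid [0.6232 0.0042 0.0232 0.0643] mean [0.6212 0.0048] [281 247  24  23]
yellow tray [ 6.37300e-01 -3.02800e-01  8.16000e-02  8.62000e-02  1.10198e+01
  4.90000e-03] mean [ 0.634  -0.2996] [124 231  48  40]
green tray [ 4.63300e-01 -1.56700e-01  7.23000e-02  7.26000e-02  6.76117e+01
  4.70000e-03] mean [ 0.4638 -0.1585] [185 146  48  48]
blue tray [0.4652 0.1364 0.0968 0.0965 0.7746 0.0045] mean [0.4668 0.138 ] [337 146  52  51]
white lid [0.4693 0.0088 0.0228 0.0685] mean [0.4687 0.01  ] [281 167  26  26]
white lid [0.6255 0.1522 0.0089 0.0747] mean [0.6252 0.1522] [367 258  10   9]
4.8917
```

View pics/w0.png

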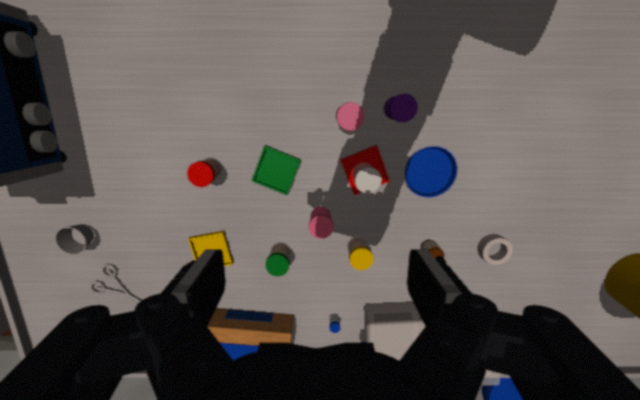

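```bash
cat >> h.py <<'E'
TZ=.037
def pick(x,y,floor,a):
    manip.set_gripper(1.0,30)
    manip.move_ptp([x,y,.20],R(a)); manip.move_l([x,y,TZ+floor],max_speed=.12)
    manip.set_gripper(0.0,30); print("grip",manip.current_grip_width(),manip.current_grip_force())
    manip.move_l([x,y,.20],max_speed=.12); print("lifted",manip.current_grip_width(),manip.current_grip_force())
def place(x,y,a,dz=.001):
    manip.move_ptp([x,y,.20],R(a)); f0=manip.current_force()
    manip.move_l([x,y,TZ+.024],max_speed=.12); manip.move_l([x,y,TZ+.004+dz],max_speed=.03)
    print("dF",np.round(np.array(manip.current_force())-f0,2)); manip.set_gripper(.8)
    manip.move_l([x,y,.20],max_speed=.15); print("t",manip.current_time())
E
python3 - <<'E'
from h import *
a=-np.pi/4
pick(.4695,.0087,.004,a)
place(.4655,.1363,a)
manip.move_ptp([.42,-.1,.40],R());manip.dwell(.3)
p,W,k=shot("w2");measure(p,W)
E
```

```text
grip 0.5272947818778065 29.903342127799988
lifted 0.5228055395270756 30.655767917633057
dF [ 1.44 -0.5  -0.17]
t 13.7417
red lid [ 0.3624 -0.0245  0.0224  0.0645] mean [ 0.3641 -0.0171] [358 103  24  30]
red lid [ 0.4607 -0.2832  0.0232  0.0644] mean [ 0.4595 -0.2821] [186 167  31  28]
red lid [ 0.5573 -0.0719  0.0224  0.0642] mean [ 0.5518 -0.0703] [321 224  26  26]
red tray [4.65000e-01 1.44000e-02 7.98000e-02 7.72000e-02 2.23445e+01 4.60000e-03] mean [0.4633 0.0133] [354 148  53  55]
red tray [ 5.42300e-01 -7.68000e-02  8.30000e-03  3.24000e-02  1.58159e+01
  1.63000e-02] mean [ 0.5408 -0.0768] [321 215  18  11]
yellow lid [0.6228 0.004  0.0229 0.0643] mean [0.621  0.0017] [363 259  23  26]
yellow tray [ 6.21400e-01 -3.00700e-01  5.25000e-02  7.55000e-02  1.29657e+01
  4.90000e-03] mean [ 0.6154 -0.3125] [187 241  41  34]
green lid [ 0.6358 -0.1548  0.0226  0.0643] mean [ 0.6336 -0.1542] [273 266  25  25]
green tray [ 4.63200e-01 -1.57100e-01  7.22000e-02  7.28000e-02  6.73081e+01
  4.60000e-03] mean [ 0.4639 -0.1578] [258 150  52  52]
blue tray [4.63400e-01 1.32200e-01 9.06000e-02 9.66000e-02 6.43015e+01 4.60000e-03] mean [0.4613 0.1301] [424 150  57  55]
white lid [0.465  0.136  0.0231 0.0682] mean [0.4637 0.1339] [449 170  32  29]
white lid [0.6245 0.1517 0.0086 0.0747] mean [0.6245 0.1514] [458 272  12  10]
```

View pics/w2.png

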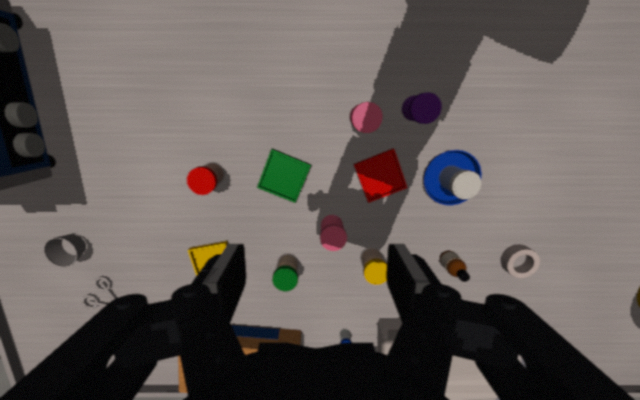

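The white pot stands in the blue dish at (460,180), measured within 1 mm of the dish centre. The red tray at (380,175) is free. Red pot next.

```bash
python3 - <<'E'
from h import *
pick(.4603,-.2833,0,-np.pi/4)
place(.4645,.0137,-np.pi/4)
manip.move_ptp([.42,-.2,.40],R());manip.dwell(.3)
p,W,k=shot("w3");measure(p,W)
print("next")
manip.move_ptp([.42,-.29,.40],R());manip.dwell(.3)
p,W,k=shot("w4");measure(p,W)
E
```

```text
grip 0.5261284345211305 30.156162679195404
lifted 0.5254395136172083 30.71081042289734
dF [ 0.58 -0.15 -1.82]
t 24.9333
red lid [ 0.3616 -0.0251  0.0229  0.0645] mean [ 0.3621 -0.0247] [417 102  32  31]
red lid [0.4644 0.0128 0.0232 0.0683] mean [0.4628 0.011 ] [435 169  31  30]
red lid [ 0.5564 -0.0733  0.0217  0.0643] mean [ 0.5516 -0.0783] [379 225  26  24]
red tray [ 3.56900e-01 -4.24000e-02  5.50000e-03  2.80000e-02  7.36336e+01
  1.93000e-02] mean [ 0.3559 -0.0429] [409 105  10  18]
red tray [4.6480e-01 1.5500e-02 8.1100e-02 8.0300e-02 2.3004e+01 5.3000e-03] mean [0.4569 0.0029] [411 149  49  54]
red tray [ 5.43700e-01 -7.82000e-02  1.14000e-02  3.57000e-02  2.30245e+01
  1.71000e-02] mean [ 0.5426 -0.0806] [375 215  20  13]
yellow lid [0.6207 0.006  0.0225 0.064 ] mean [0.615  0.0102] [426 259  22  23]
yellow tray [ 6.37200e-01 -3.01000e-01  8.25000e-02  8.08000e-02  1.08991e+01
  4.70000e-03] mean [ 0.6344 -0.2979] [244 241  44  43]
green lid [ 0.6354 -0.1555  0.0222  0.0643] mean [ 0.6334 -0.1553] [330 266  24  25]
green tray [ 4.63900e-01 -1.57000e-01  7.52000e-02  7.37000e
[... 915 characters left out ...]
0.6222 0.0042 0.0238 0.0641] mean [0.6208 0.0023] [471 259  28  26]
yellow tray [ 6.36700e-01 -2.97400e-01  8.37000e-02  7.45000e-02  1.09727e+01
  4.60000e-03] mean [ 0.6336 -0.2985] [289 241  45  43]
green lid [ 0.6359 -0.1668  0.0185  0.0638] mean [ 0.6346 -0.1717] [381 268   7  21]
green tray [ 4.62900e-01 -1.58500e-01  7.37000e-02  7.22000e-02  6.72642e+01
  4.60000e-03] mean [ 0.4637 -0.1571] [364 149  56  53]
blue tray [4.64000e-01 1.30800e-01 8.90000e-02 9.69000e-02 7.44112e+01 4.80000e-03] mean [0.4628 0.1314] [530 150  61  55]
white lid [0.4655 0.1353 0.0241 0.0681] mean [0.4635 0.1321] [566 170  35  29]
white lid [0.6248 0.1513 0.0096 0.0744] mean [0.6238 0.1505] [567 270  14  12]
```

View pics/w4.png

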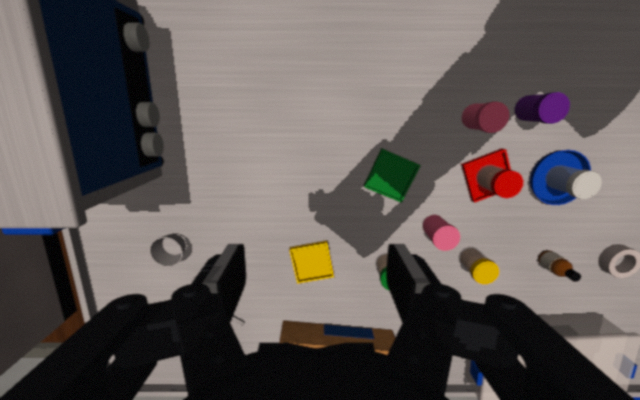

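The red pot stands in the red tray (lid at (507,182), base inside the tray), 1 mm off centre. The yellow tray at (312,261) now shows clearly, centred near (0.636,-0.298).

```bash
python3 - <<'E'
from h import *
a=np.pi/4
pick(.6227,.0040,0,a)
place(.6363,-.2985,a)
manip.move_ptp([.42,-.22,.40],R());manip.dwell(.3)
p,W,k=shot("w5");measure(p,W)
E
```

```text
grip 0.5279444755006507 30.322502553462982
lifted 0.5274461562232363 30.676299333572388
dF [ 0.89 -1.2  -0.36]
t 37.35
red lid [ 0.362  -0.0252  0.023   0.0644] mean [ 0.3626 -0.0247] [431 102  32  31]
red lid [0.4644 0.0129 0.0232 0.0682] mean [0.463  0.0107] [448 169  31  30]
red lid [ 0.5522 -0.0807  0.0178  0.064 ] mean [ 0.5491 -0.0861] [391 226  17  18]
red tray [ 3.57800e-01 -4.22000e-02  6.60000e-03  2.96000e-02  7.60587e+01
  1.65000e-02] mean [ 0.3578 -0.0429] [421 105  11  19]
red tray [4.64400e-01 1.57000e-02 8.04000e-02 8.14000e-02 2.33818e+01 5.40000e-03] mean [0.4568 0.0029] [422 149  51  54]
red tray [ 5.48000e-01 -8.87000e-02  4.30000e-03  2.20000e-02  5.83905e+01
  1.78000e-02] mean [ 0.5472 -0.0886] [386 217   8  13]
yellow lid [ 0.6368 -0.2977  0.0233  0.0683] mean [ 0.6337 -0.2972] [259 266  26  27]
yellow tray [ 6.36600e-01 -2.97900e-01  8.33000e-02  7.41000e-02  1.12844e+01
  5.20000e-03] mean [ 0.6228 -0.2961] [252 241  47  40]
green lid [ 0.6351 -0.155   0.0226  0.0643] mean [ 0.6334 -0.1556] [341 266  25  25]
green tray [ 4.63000e-01 -1.58000e-01  7.28000e-02  7.27000e-02  6.73835e+01
  4.60000e-03] mean [ 0.4638 -0.1571] [326 150  54  52]
blue tray [4.63500e-01 1.30800e-01 8.95000e-02 9.69000e-02 7.35383e+01 4.80000e-03] mean [0.4626 0.1309] [492 150  58  55]
white lid [0.465  0.1362 0.0241 0.0682] mean [0.4637 0.1328] [523 170  35  29]
white lid [0.6246 0.1522 0.0092 0.0745] mean [0.6243 0.1514] [527 271  14  11]
```

View pics/w5.png

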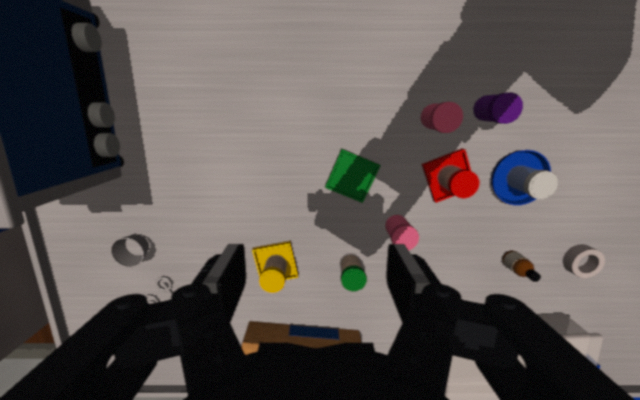

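The yellow pot stands centred in the yellow tray at (272,275). Green pot last.

```bash
python3 - <<'E'
from h import *
a=-np.pi/4
pick(.6355,-.1550,0,a)
place(.4633,-.1573,a)
manip.move_ptp([.42,-.1,.42],R());manip.dwell(.3)
p,W,k=shot("w6");measure(p,W)
E
```

```text
grip 0.5287501654145649 30.27176856994629
lifted 0.5277690874756391 30.677356123924255
dF [-1.08  0.63  0.91]
t 48.1833
red lid [ 0.3624 -0.0241  0.022   0.0646] mean [ 0.3621 -0.0147] [360 103  20  29]
red lid [0.4646 0.0131 0.0232 0.0684] mean [0.4629 0.0121] [371 167  29  29]
red lid [ 0.5567 -0.0719  0.0223  0.0645] mean [ 0.5551 -0.0705] [321 221  25  24]
red tray [4.6820e-01 1.5800e-02 8.6500e-02 7.7500e-02 2.2225e+01 5.1000e-03] mean [0.4563 0.0068] [353 147  52  53]
red tray [ 0.5416 -0.0739  0.0084  0.0324  5.6108  0.0168] mean [ 0.5402 -0.0751] [322 212  18   9]
yellow lid [ 0.627  -0.3095  0.0163  0.0681] mean [ 0.6236 -0.3104] [194 262  12  16]
yellow tray [ 6.15400e-01 -3.01700e-01  4.16000e-02  7.55000e-02  1.40462e+01
  5.40000e-03] mean [ 0.6119 -0.3099] [192 237  39  28]
green lid [ 0.4645 -0.1577  0.0228  0.0684] mean [ 0.463 -0.157] [268 168  28  27]
green tray [ 4.63300e-01 -1.56700e-01  7.30000e-02  7.24000e-02  6.77083e+01
  4.90000e-03] mean [ 0.4561 -0.1543] [260 148  51  51]
blue tray [4.6360e-01 1.3220e-01 9.0900e-02 9.6600e-02 6.5167e+01 4.6000e-03] mean [0.4615 0.1302] [421 149  55  53]
white lid [0.465  0.1357 0.0232 0.0683] mean [0.4638 0.134 ] [445 168  30  28]
white lid [0.6248 0.1521 0.0086 0.0745] mean [0.6246 0.1515] [454 267  11   9]
```

View pics/w6.png

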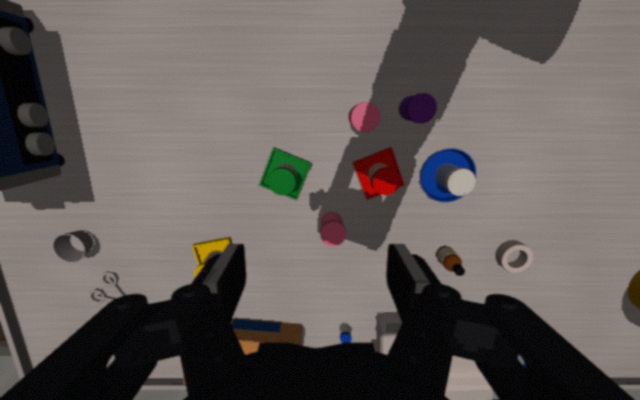

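All four pots stand in place: green (283,180), red (385,180), white (460,182), and yellow partly hidden by a finger at (205,262) but already measured. The bottle hasn't moved.

```bash
python3 -c "
from bench import manip
print(manip.sign_off())"
```

```text
the job is handed in; nothing more can be done
None
```

The white pot is in the blue dish, and the red, yellow and green pots are each in their own tray. All four were measured about 1–2 mm from centre, and the job was handed in after about 49 s on the robot's clock; no verdict came back.

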